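# Let a wire spool down the feed rack

## Task

Press the red paddle down to open the gate and leave it open, so that the full wire spool rolls by itself out from under the clear cover. Meet it with the closed fingers moving along with it (no knock), slow it down smoothly, without a jerk or a dead stop, until it creeps past the first orange marks at about 0.06 m/s, then bring it to a standstill between the orange marks and keep it there for two seconds. Finally let it down slowly against the black end hooks and leave it resting there, with the other things on the table undisturbed.

Things in the scene. Friction and masses are not known exactly. Their poses are not given: they have to be found in the camera images.
- rack: Fixed feed rack of plywood and aluminium. Origin: centre of its underside on the table (base 170 x 660 mm, top at z = 12 mm). Its -y axis points down the slope, +x away from the robot's side. Two rails carry the ends of the spool's axle. The axle's centre runs at z = 80 mm + 0.062 * (y + 270 mm) in this frame: y = 250, z = 112 mm at the gate, y = -270, z = 80 mm at the end hooks.
- rack_seat (a point): Centre of the spool's axle when it rests against the black rubber end hooks (one on each rail, 21 mm wide at x = +-51 mm, reaching 27 mm above this point; the middle between them is open); rack axes
- rack_exit (a point): Point on the axle line under the lower edge of the clear cover (rack y = 80 mm; the cover spans y = 80 to 175 mm, 156 mm wide, upper face 54 mm above the axle line); rack axes. Touch the spool only once its centre has passed this point
- mark_upper (a point): Point on the axle line between the first two orange marks (rack y = -150 mm); the spool's centre creeps past here and is stopped between this and mark_lower. Rails: inner faces at x = +-41 mm, tops 18 mm below the axle line, between them open down to the base plate. White plastic lips at x = +-64 to 70 mm reach 4 mm above the axle line
- mark_lower (a point): Point on the axle line between the last two orange marks (rack y = -245 mm, 25 mm before the seat); rack axes. Smooth slowing means 0.3 m/s2 or less. The winding grips the fingers well: fingers that push the standing spool back uphill, even by a millimetre, wedge it and the force climbs
- spool: Full wire spool: grey winding, radius 36, width 56 mm, between black flanges of radius 40 mm; axle radius 18, length 124 mm, rolls on the rails. Origin at its centre, x along the axle (turns as it rolls). Nominal mass 0.6 kg (0.8 to 1.3 times). Starts at the gate. Freed, it gains 0.2 m/s2 at first, then drag limits it: nominal 0.16 m/s at the cover's exit (after 1.6 s), 0.2 at the end
- gate (a joint): Red gate arm across the rack, hinge in rad: 0 closed (a prong hangs in front of the spool), 0.7 fully open (stop). The spool is free from about 0.45. It stays where it is left; pressing takes about 2 to 3 N
- gate_paddle (a point): Centre of the upper face of the red paddle (44 x 44 mm, 8 mm thick) on the robot's side of the gate. The hinge (along the rack's y) lies 56 mm from here along the rack's +x and 6 mm lower when closed. Pressing the paddle down by about 35 mm opens the gate; it turns with the gate
- black_reel: bystander: upright black reel, 80 mm wide, 85 mm tall, origin under its centre
- white_reel: bystander: upright white reel, 86 mm wide, 55 mm tall, origin under its centre
- bead_box: bystander: divided clear bead box 130 x 220 x 35 mm with open lid 130 mm tall at its +x side, origin under its centre
- pearl_box: bystander: clear box of pearls 100 x 140 x 30 mm, open lid 100 mm tall at its +x side, origin under its centre
- mug: bystander: blue mug, 80 mm wide, 90 mm tall, origin under its centre
- wire_tool: bystander: hand tool lying on the table, origin underneath
- bead_jar: bystander: jar, 60 mm wide, 75 mm tall, origin under its centre
Things that resemble listed ones, but are neither listed nor needed, are in the scene too. Leave any purple or yellow look-alike of the spool alone.

How it is judged:
By the outcome, as a careful person would: the job done as asked, in the order asked, and still so for the second after the job is handed in, with the robot touching nothing.
It also fails if it takes over 45 s, if anything falls off the work surface, if the arm or the gripper's body presses on something with over 40 N, if the wrist force passes 120 N, or if a joint passes its speed limit or range.

## Robot

A 6-joint arm with a two-finger parallel gripper is mounted at the origin on the work surface. World frame = base frame: x ahead of the robot, y to its left, z up, the work surface at z = 0. Lengths are in mm, angles in rad, forces in N, time in s.
With the tool pointing down it reaches from about 350 to 775 mm from the base axis. Payload 7.3 kg.
Tool frame: the origin (TCP) lies at the centre of the arm's flange, where the gripper is bolted on; the fingertips stand 178 mm ahead of it and the grasp point (between the pads) lies 159 mm ahead of it; z points along the fingers, y is the line along which they close (so a half turn about z gives the same grasp; the last joint's range is limited). The gripper opens to 92 mm and grips with 3 to 60 N. Pads are 19 mm wide; open, the fingers measure 130 mm over their backs; the gripper's body (75 mm by 190 mm) begins 47 mm behind the grasp point.
Start: joints at [-1.254, 0.342, 1.524, -0, 1.275, -0.146], TCP at [234.408, -469.767, 404.741] pointing down, gripper open.
Joint ranges: [-2.53, 2.53], [-0.77, 2.02], [0.04, 2.7], [-1, 4.14], [0.28, 2.66], [-3.11, 3.11]. Speed limits (rad/s): [2.57, 2.57, 3.14, 3.14, 3.14, 3.14].

## Interface

Orientations are given as [roll, pitch, yaw] about the fixed x, y, z axes, in that order (R = Rz(yaw) Ry(pitch) Rx(roll)).
In Python, from plant import * gives the robot as it stands. The module is installed in compiled form; this text tells all that it offers.
- The arm moves only by the shell command python3 -m inch 'ROWS'. ROWS is JSON, a list of rows, each a list of 5 numbers: the shift along the tool's x, y, z in m, then the turn about the tool's z in rad, then the opening, from 0 (shut) to 1 (fully open). In form: [[tx, ty, tz, spin, claw], ...]. A call has 1 to 8 rows; each row is the pose to reach, as a shift and turn from the pose commanded when the call began, along the tool's axes at that moment; what a row does not reach only later rows make up. A row lasts 1/12 s, in which the tool goes at most 41.7 mm and 7.16 degrees, less where a joint would pass 70% of its speed; a pose out of reach is approached as far as the arm can. A call with a gripper value outside its range is refused whole. The fingers move at their own pace and stop on an object; the grip force is fixed at half the most. Time passes only in rows, so rows that repeat a pose let the fingers close. It gives the time, the measured TCP pose, the force, the opening and the grip force at its end, in the units of the state.
- get_obs(): the state, without advancing time (a new reading comes with each control period).
- capture(name): name is "side" or "top"; returns a dict with "color" (400x640x3 uint8, red, green, blue), "intrinsics" (3x3 intrinsics, pixels), "distortion" ([k1, k2, p1, p2, k3] as OpenCV has them; the pictures are not rectified), "pose" (4x4, takes a point from camera to world coordinates). Camera axes: x right, y down, z forward; pixel columns grow to the right and rows downward; lengths in mm; the calibration is good to about 2 mm. A picture is of the moment at which its call begins. There is no depth.
- close_job(): hands the job in; it is judged then, once.
Trained networks look in a picture, given as the dict that the camera call returned (one of the last four; its "shot" number tells which), for a name from the list of things; names that differ only in an ending like _2 or _b are one class to them, and where a whole thing is asked for, a point or a joint stands for the part that bears it (a point fixed in the world has none). Each returns a list of dicts, best first, with "conf" (0 to 1); they miss things now and then, are a little off and sometimes report something else, mostly with a low value. They report only what shows in the picture. A call takes as long as a camera call. They do not tell look-alikes from the thing itself.
- look_for(picture, target): "rect" ([centre column, centre row, width, height] in pixels, round what is visible of it).
- trace(picture, target): "pixels" (400x640 bool, what is visible of it) and "rect" ([centre column, centre row, width, height] in pixels, round what is visible of it).
- tip_of(picture, target): "centre" ([column, row] in pixels: a listed point, or the origin of a listed thing).
The state is a dict: "time": time; "joint_positions": joint angles; "dq": joint speeds; "tau": joint torques, N m; "tool_pos": TCP position; "tcp_rot": TCP orientation; "contact_force": force on the tool from outside, world axes, zero at the start; "moment": the same for the moment, N m; "grip_width": finger opening in mm; "finger_force": force on a finger pad.
Only numpy, scipy, OpenCV 4.12 (cv2) and the standard library are available. Lean on these libraries where they do the work, as an engineer would, in place of code of your own. Each camera call takes 0.05 s, during which the arm holds its last target. There are 200 camera calls.

## Working session

There is one attempt and no reset: what is moved stays moved. The work goes in short steps, Python scripts to look and compute and a shell command to move; the robot and the scene stay as the last step left them, time stands still between calls to the robot, and variables do not carry over. Pictures are saved under pics/ and viewed, at most 10 in all, crops included, and the job is handed in when it is done.

```bash
mkdir -p pics; python3 - <<'E'
from plant import *
import cv2
o=get_obs(); print(o)
for n in ("side","top"):
    c=capture(n); cv2.imwrite(f"pics/{n}0.png",c["color"][:,:,::-1])
    print(n,c["intrinsics"],c["distortion"],c["pose"])
    for t in ["rack","rack_seat","rack_exit","mark_upper","mark_lower","spool","gate_paddle","black_reel","white_reel","bead_box","pearl_box","mug","wire_tool","bead_jar"]:
        r=tip_of(c,t); print(t,[(round(float(d["conf"]),2),[round(float(v)) for v in d["centre"]]) for d in r[:3]])
E
```

```text
{'time': 0.0, 'joint_positions': array([-1.25400085e+00,  3.42783633e-01,  1.52501470e+00, -7.69141191e-06,
        1.27540363e+00, -1.45999179e-01]), 'dq': array([ 0.00038939,  0.00128263, -0.00166963,  0.00080821, -0.00097904,
        0.00082771]), 'tau': array([ 1.97278525e-03, -4.31242919e+01, -2.44212663e+01,  7.19079142e-02,
        5.60267537e-02, -1.26455443e-04]), 'tool_pos': array([ 234.36666488, -469.64503044,  404.01393534]), 'tcp_rot': array([-3.13999940e+00, -2.26846656e-04,  4.62796719e-01]), 'contact_force': array([ 0.09448952, -0.10022308,  0.4969871 ]), 'moment': array([-0.02352268,  0.01643399, -0.02555853]), 'finger_force': 0.0, 'grip_width': 91.8373713962835}
side [[474.07118114   0.         323.91076095]
 [  0.         474.07118114 201.50795648]
 [  0.           0.           1.        ]] [-0.13723372  0.          0.          0.          0.        ] [[ 7.39029857e-01 -3.32856134e-01  5.85697588e-01 -6.01565473e+02]
 [-6.73615646e-01 -3.76429925e-01  6.36036535e-01 -1.22793365e+03]
 [ 8.76543685e-03 -8.64585048e-01 -5.02410053e-01  1.09272487e+03]
 [ 0.00000000e+0
[... 796 characters left out ...]
 3.09386787e+02]
 [-9.99575352e-01 -2.43969493e-02 -1.59343690e-02  1.44255961e+01]
 [ 2.02131772e-02 -1.86643959e-01 -9.82219660e-01  1.37388397e+03]
 [ 0.00000000e+00  0.00000000e+00  0.00000000e+00  1.00000000e+00]]
rack [(0.78, [308, 210])]
rack_seat [(0.9, [390, 217])]
rack_exit [(0.84, [285, 201])]
mark_upper [(0.63, [353, 213])]
mark_lower [(0.98, [381, 217])]
spool [(0.88, [236, 196]), (0.74, [260, 150]), (0.72, [221, 273])]
gate_paddle [(0.67, [238, 236]), (0.54, [450, 271])]
black_reel [(0.98, [438, 191])]
white_reel [(0.63, [451, 271])]
bead_box [(0.63, [321, 146])]
pearl_box [(0.95, [155, 236])]
mug [(0.66, [473, 227])]
wire_tool [(0.65, [405, 281])]
bead_jar [(0.73, [173, 200])]
```

View pics/top0.png

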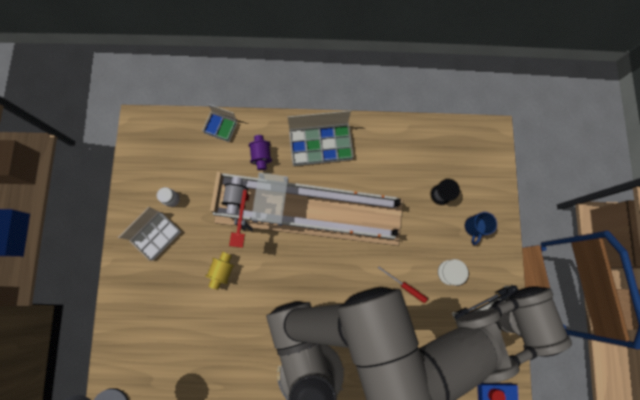

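View pics/side0.png

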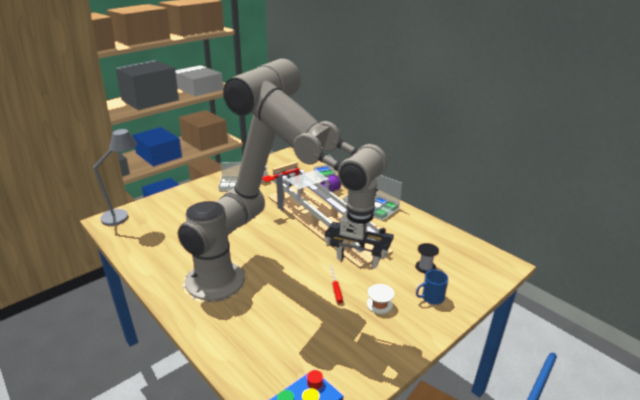

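```bash
cat > h.py <<'E'
from plant import *
import cv2, numpy as np
from scipy.optimize import least_squares
ax=lambda y:80+0.062*(y+270)
PTS={"rack":(0,0,0),"rack_seat":(0,-270,80),"rack_exit":(0,80,ax(80)),"mark_upper":(0,-150,ax(-150)),"mark_lower":(0,-245,ax(-245)),"spool":(0,250,112)}
def proj(c,P):
    T=np.linalg.inv(c["pose"]); P=np.atleast_2d(np.asarray(P,float))
    return cv2.projectPoints(P,cv2.Rodrigues(T[:3,:3])[0],T[:3,3],c["intrinsics"],np.array(c["distortion"],float))[0].reshape(-1,2)
def r2w(p,P):
    P=np.atleast_2d(np.asarray(P,float)); a=p[2]
    R=np.array([[np.cos(a),-np.sin(a),0],[np.sin(a),np.cos(a),0],[0,0,1]])
    return P@R.T+[p[0],p[1],0]
def ray(c,uv,z):
    q=cv2.undistortPoints(np.array([[uv]],float),c["intrinsics"],np.array(c["distortion"],float)).ravel()
    d=c["pose"][:3,:3]@[q[0],q[1],1]; o=c["pose"][:3,3]
    return o+d*(z-o[2])/d[2]
E
python3 - <<'E'
from h import *
obs=[];
for n in ("side","top"):
    c=capture(n)
    for t in PTS:
        for d in tip_of(c,t)[:1]: obs.append((c,t,np.array(d["centre"])))
    d=tip_of(c,"gate_paddle")[0]; print(n,"paddle",d, ray(c,d["centre"],118))
    if n=="top":
        for t,z in [("black_reel",0),("white_reel",0),("bead_box",0),("pearl_box",0),("mug",0),("wire_tool",0),("bead_jar",0)]:
            for d in tip_of(c,t)[:2]: print(t,d["conf"],ray(c,d["centre"],z).round())
f=lambda p:np.concatenate([(proj(c,r2w(p,PTS[t]))[0]-u) for c,t,u in obs])
r=least_squares(f,[400,20,0.1],loss="soft_l1",x_scale=[100,100,1])
print(r.x)
for (c,t,u),e in zip(obs,f(r.x).reshape(-1,2)): print(t,e.round(1))
for t in PTS: print(t,r2w(r.x,PTS[t]).round(1))
np.save("p.npy",r.x)
E
```

```text
side paddle {'centre': [266.4, 178.5], 'conf': 0.59} [480.0685245  327.38769043 118.        ]
top paddle {'centre': [236.1, 237.3], 'conf': 0.56} [442.89157567 254.62035136 118.        ]
black_reel 0.61 [ 638. -452.    0.]
black_reel 0.27 [814.  -7.   0.]
white_reel 0.66 [ 356. -486.    0.]
bead_box 0.64 [807. -13.   0.]
pearl_box 0.91 [448. 553.   0.]
pearl_box 0.21 [579. 514.   0.]
mug 0.8 [ 511. -576.    0.]
wire_tool 0.53 [ 314. -308.    0.]
wire_tool 0.4 [559.  22.   0.]
bead_jar 0.63 [588. 523.   0.]
[ 5.60974042e+02  1.83882005e+01 -8.74998896e-02]
rack [2.9 0.9]
rack_seat [ 3.7 -0.6]
rack_exit [-1.   0.2]
mark_upper [-73.9 -47.3]
spool [-141.2 -119.1]
rack [-1.4  2.7]
rack_seat [0.5 2.1]
rack_exit [1.5 0.2]
mark_upper [-1.  0.]
mark_lower [ 0.  -2.2]
spool [ 14.7 -74.1]
rack [[561.   18.4   0. ]]
rack_seat [[ 537.4 -250.6   80. ]]
rack_exit [[568.   98.1 101.7]]
mark_upper [[ 547.9 -131.    87.4]]
mark_lower [[ 539.6 -225.7   81.6]]
spool [[582.8 267.4 112. ]]
```

```bash
python3 - <<'E'
from h import *
PTS.pop("spool")
obs=[];pd=[];sp=[];im=[]
for n in ("top","side","top","side"):
    c=capture(n)
    for t in PTS:
        for d in tip_of(c,t)[:1]: obs.append((c,t,np.array(d["centre"])))
    hsv=cv2.cvtColor(c["color"],cv2.COLOR_RGB2HSV)
    m=((hsv[...,0]<6)|(hsv[...,0]>174))&(hsv[...,1]>150)&(hsv[...,2]>60)
    k,l,s,ce=cv2.connectedComponentsWithStats(m.astype(np.uint8))
    print(n,[(s[i].tolist(),ce[i].round(1).tolist()) for i in range(1,k) if s[i][4]>8])
    d=tip_of(c,"gate_paddle"); print(d[:2]); pd.append((c,d[0]["centre"]))
    print("spool",tip_of(c,"spool")[:2])
    x0,y0=(200,165) if n=="top" else (235,155)
    im.append(cv2.resize(c["color"][y0:y0+95,x0:x0+210],None,fx=3.5,fy=3,interpolation=cv2.INTER_CUBIC))
cv2.imwrite("pics/crop1.png",np.vstack(im[:2])[:,:,::-1])
f=lambda p:np.concatenate([(proj(c,r2w(p,PTS[t]))[0]-u) for c,t,u in obs])
r=least_squares(f,[560,18,-0.09],loss="cauchy",x_scale=[100,100,1])
print(r.x)
for (c,t,u),e in zip(obs,f(r.x).reshape(-1,2)): print(t,e.round(1))
g=least_squares(lambda P:np.concatenate([proj(c,P)[0]-u for c,u in pd]),[443,255,140])
print("paddle",g.x,g.fun.round(1))
np.save("p.npy",r.x)
for t in PTS: print(t,r2w(r.x,PTS[t]).round(1))
print(get_obs()["time"])
E
```

```text
top [([230, 190, 18, 57, 319], [238.9, 225.9]), ([402, 283, 25, 19, 159], [414.2, 292.2]), ([490, 390, 14, 10, 121], [496.3, 395.0])]
[{'centre': [233.6, 237.4], 'conf': 0.98}]
spool [{'centre': [236.3, 195.6], 'conf': 0.74}, {'centre': [259.1, 150.5], 'conf': 0.64}]
side [([282, 168, 17, 7, 56], [290.9, 171.3]), ([262, 174, 17, 8, 71], [269.5, 177.6]), ([333, 281, 9, 22, 112], [337.2, 291.8]), ([308, 370, 14, 19, 214], [314.7, 378.8])]
[{'centre': [268.2, 174.6], 'conf': 0.73}]
spool [{'centre': [321.3, 222.3], 'conf': 0.66}, {'centre': [294.1, 178.8], 'conf': 0.5}]
top [([230, 190, 18, 57, 319], [238.8, 226.1]), ([402, 283, 25, 19, 157], [414.1, 292.2]), ([490, 390, 14, 10, 121], [496.3, 395.0])]
[{'centre': [236.6, 237.6], 'conf': 0.58}]
spool [{'centre': [236.6, 196.1], 'conf': 0.87}, {'centre': [220.8, 268.2], 'conf': 0.79}]
side [([282, 168, 17, 7, 56], [290.9, 171.3]), ([262, 174, 17, 8, 70], [269.5, 177.5]), ([333, 281, 9, 22, 112], [337.2, 291.8]), ([308, 370, 14, 19, 213], [314.6, 378.8])]
[{'centre': [434.0, 297.1], 'conf': 0.71}, {'centre': [266.7, 175.1], 'conf': 0.6}]
spool [{'centre': [362.2, 233.0], 'conf': 0.6}, {'centre': [287.7, 176.5], 'conf': 0.56}]
[ 5.59687091e+02  2.43600416e+01 -1.25193741e-01]
rack [2.9 1.8]
rack_seat [-3.8  2.8]
rack_exit [0.1 0.2]
mark_upper [-2.9 -0.6]
mark_lower [-1.6  1.2]
rack [2.2 1.3]
rack_seat [18. 16.]
rack_exit [-0.8 -0.2]
mark_upper [-0.1  2.4]
mark_lower [ 0.3 -1.3]
rack [ 0.5 -1.5]
rack_seat [-1.   4.4]
rack_exit [-0.2 -0.1]
mark_upper [1.8 0.7]
mark_lower [-1.1 -0.2]
rack [3.  1.3]
rack_seat [ 0.3 -1.6]
rack_exit [0.7 0.8]
mark_upper [-0.1 -1.3]
mark_lower [ 1.2 -0.1]
paddle [ 614.31247653  228.21931059 -229.3651341 ] [  26.5  -31.5   36.4   66.    23.5  -31.7 -129.4  -56.5]
rack [[559.7  24.4   0. ]]
rack_seat [[ 526.  -243.5   80. ]]
rack_exit [[569.7 103.7 101.7]]
mark_upper [[ 541.  -124.5   87.4]]
mark_lower [[ 529.1 -218.7   81.6]]
4.25
```

View pics/crop1.png

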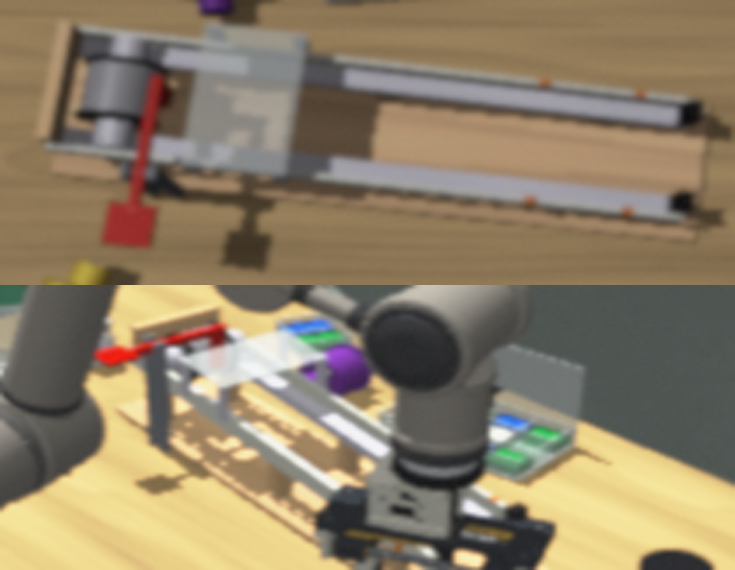

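```bash
python3 -m inch '[[0.0324,-0.0257,0,0,0],[0.0648,-0.0515,0,0,0],[0.0972,-0.0772,0,0,0],[0.1296,-0.103,0,0,0],[0.162,-0.1287,0,0,0],[0.1944,-0.1544,0,0,0],[0.2268,-0.1802,0,0,0],[0.2592,-0.2059,0,0,0]]'
python3 - <<'E'
from h import *
c=capture("top"); cv2.imwrite("pics/top1.png",c["color"][:,:,::-1]); s=capture("side"); cv2.imwrite("pics/side1.png",s["color"][:,:,::-1])
for n,q in (("top",c),("side",s)):
    h=cv2.cvtColor(q["color"],cv2.COLOR_RGB2HSV).astype(int)
    m=(h[...,0]>6)&(h[...,0]<14)&(h[...,1]>130)&(h[...,2]>110)
    k,l,st,ce=cv2.connectedComponentsWithStats(m.astype(np.uint8))
    print(n,[(st[i][4],ce[i].round(1).tolist()) for i in range(1,k)][:20])
marks=[((67,-150,ax(-150)+4),(355.1,192.3)),((67,-245,ax(-245)+4),(382.9,196.3)),((-67,-150,ax(-150)+4),(351.4,232)),((-67,-245,ax(-245)+4),(379.1,235.3)),
 ((51,-270,107),(396.6,202)),((-51,-270,107),(395.4,233.3))]
f=lambda p:np.concatenate([proj(c,r2w(p,P))[0]-u for P,u in marks])
r=least_squares(f,[560,20,-0.1],x_scale=[100,100,1]); print(r.x,f(r.x).round(1)); np.save("p.npy",r.x)
g=least_squares(lambda P:np.r_[proj(c,P)[0]-(237.1,240),proj(s,P)[0]-(267.5,178.5)],[443,255,140],x_scale=[100,100,100])
print("paddle",g.x,g.fun); P=g.x-[r.x[0],r.x[1],0]; a=r.x[2]; print("rack",P[0]*np.cos(a)+P[1]*np.sin(a),-P[0]*np.sin(a)+P[1]*np.cos(a))
print("spool top view",proj(c,r2w(r.x,(0,250,112))))
x,y,w,h=235,155,200,130
cv2.imwrite("pics/crop2.png",cv2.resize(s["color"][y:y+h,x:x+w],None,fx=4,fy=4,interpolation=cv2.INTER_CUBIC)[:,:,::-1])
E
```

```text
time: 4.92
tool_pos: [374.7, -167.9, 405.0]
tcp_rot: [3.141, -0.0, 0.462]
contact_force: [0.6, -0.6, -0.3]
grip_width: 43.0
finger_force: 0.0
top [(np.int32(1), [355.0, 192.0]), (np.int32(7), [233.9, 231.6]), (np.int32(5), [240.6, 231.8]), (np.int32(1), [351.0, 232.0]), (np.int32(3), [230.0, 236.0]), (np.int32(6), [244.0, 236.5]), (np.int32(3), [229.0, 242.0]), (np.int32(3), [601.0, 240.3]), (np.int32(4), [243.0, 243.5]), (np.int32(4), [230.5, 245.8]), (np.int32(2), [601.5, 244.0]), (np.int32(7), [239.0, 247.0]), (np.int32(875), [534.6, 295.1]), (np.int32(1), [603.0, 248.0]), (np.int32(1), [603.0, 251.0]), (np.int32(17), [540.2, 259.6]), (np.int32(1), [606.0, 259.0]), (np.int32(1), [606.0, 261.0]), (np.int32(2), [607.0, 263.5]), (np.int32(2), [543.0, 265.5])]
side [(np.int32(3), [298.0, 167.3]), (np.int32(1), [281.0, 172.0]), (np.int32(3), [269.0, 175.0]), (np.int32(1), [274.0, 174.0]), (np.int32(1), [269.0, 181.0]), (np.int32(1), [271.0, 180.0]), (np.int32(2), [266.5, 182.0]), (np.int32(1), [349.0, 238.0]), (np.int32(15), [333.1, 288.0]), (np.int32(20), [339.6, 288.0]), (np.int32(14), [337.3, 301.1]), (np.int32(40), [379.2, 305.1]), (np.int32(1), [310.0, 371.0]), (np.int32(9), [319.7, 371.8]), (np.int32(1), [310.0, 387.0]), (np.int32(2), [313.5, 387.0])]
[ 5.53972729e+02  1.35242588e+01 -1.02877980e-01] [ 2.4  1.   2.   0.9  2.   0.2  2.2  0.7 -3.5 -0.6 -5.  -1.9]
paddle [428.37840547 241.81556231 168.98075886] [-0.18856729  0.24180269  0.42355627 -0.00869793]
rack -148.37501349082726 214.18615462291618
spool top view [[236.60793637 196.40723419]]
```

View pics/crop2.png

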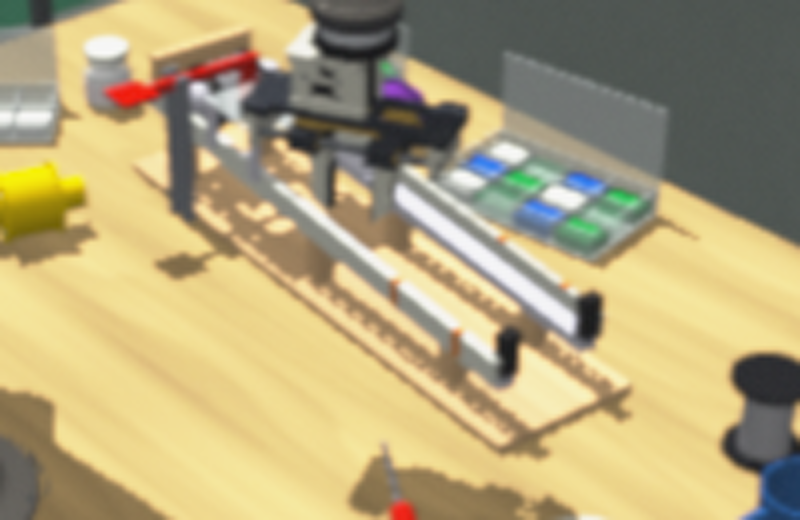

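```bash
python3 - <<'E'
from h import *
c=capture("top"); s=capture("side")
A=[(c,(67,-150,ax(-150)+4),(355.1,192.3)),(c,(67,-245,ax(-245)+4),(382.9,196.3)),(c,(-67,-150,ax(-150)+4),(351.4,232)),(c,(-67,-245,ax(-245)+4),(379.1,235.3)),
(c,(-85,-330,12),(399.1,245)),(s,(67,-150,ax(-150)+4),(360.75,215)),(s,(67,-245,ax(-245)+4),(376.75,226.75)),(s,(-85,-330,6),(361.25,267)),(s,(85,-330,12),(392.5,251.25)),(s,(-85,330,12),(268.75,195.5)),
(s,(-67,-150,ax(-150)),(333.75,227)),(s,(-67,-245,ax(-245)),(348.75,240))]
f=lambda p:np.concatenate([proj(q,r2w(p,P))[0]-u for q,P,u in A])
r=least_squares(f,[560,20,-0.1],x_scale=[100,100,1],loss="soft_l1"); print(r.x,f(r.x).reshape(-1,2).round(1).tolist()); np.save("p.npy",r.x)
P=np.array([428.4,241.8,169])-[r.x[0],r.x[1],0]; a=r.x[2]; print("paddle rack",P[0]*np.cos(a)+P[1]*np.sin(a),-P[0]*np.sin(a)+P[1]*np.cos(a))
for t in PTS: print(t,r2w(r.x,PTS[t]).round(1))
print(proj(c,r2w(r.x,[(0,250,112),(51,-290,107),(-51,-290,107)])),proj(s,r2w(r.x,[(51,-295,100),(-51,-295,100)])), get_obs()["time"])
E
```

```text
[ 5.55273684e+02  2.02067364e+01 -1.01336843e-01] [[0.5, 0.5], [0.0, 0.3], [-0.0, -0.3], [0.2, 0.1], [-0.1, 0.8], [0.1, -0.5], [-0.2, -0.5], [-1.4, 0.6], [0.9, -0.9], [-0.8, -0.5], [0.7, -1.0], [1.1, -1.4]]
paddle rack -148.6399467288075 207.62146430074614
rack [[555.3  20.2   0. ]]
rack_seat [[ 528.  -248.4   80. ]]
rack_exit [[563.4  99.8 101.7]]
mark_upper [[ 540.1 -129.    87.4]]
mark_lower [[ 530.5 -223.5   81.6]]
spool [[580.6 268.9 112. ]]
[[234.60015679 196.08775659]
 [397.00456299 201.55947619]
 [394.43064401 231.55811219]] [[382.4943116  230.22426671]
 [362.0340573  239.25423429]] 5.1167
```

```bash
python3 -m inch '[[0.0214,-0.0323,0,0,0],[0.0428,-0.0646,0,0,0],[0.0642,-0.0969,0,0,0],[0.0856,-0.1292,0,0,0],[0.107,-0.1615,0,0,0],[0.1284,-0.1938,0,0,0],[0.1498,-0.2261,0,0,0],[0.1712,-0.2584,0,0,0]]'
python3 -m inch '[[0.0200,-0.0300,0.005,0,0],[0.038,-0.058,0.015,0,0],[0.0566,-0.0862,0.03,0,0],[0.0566,-0.0862,0.04,0,0],[0.0566,-0.0862,0.045,0,0]]'
python3 - <<'E'
from h import *
s=capture("side"); o=get_obs(); print(o["tool_pos"],o["tcp_rot"],o["joint_positions"],o["contact_force"],o["time"])
x,y,w,h=235,140,150,90
t=capture("top")
a=cv2.resize(s["color"][y:y+h,x:x+w],None,fx=3,fy=3,interpolation=cv2.INTER_CUBIC)
b=cv2.resize(t["color"][165:165+h,195:195+w],None,fx=3,fy=3,interpolation=cv2.INTER_CUBIC)
cv2.imwrite("pics/crop3.png",np.vstack([a,b])[:,:,::-1])
E
```

```text
time: 5.78
tool_pos: [412.8, 138.1, 404.8]
tcp_rot: [3.141, -0.0, 0.46]
contact_force: [0.9, -0.6, -0.5]
grip_width: 0.5
finger_force: 0.0
time: 6.2
tool_pos: [425.1, 240.1, 357.9]
tcp_rot: [3.141, 0.003, 0.463]
contact_force: [0.3, -0.8, -0.8]
grip_width: 0.2
finger_force: 0.0
[424.86522739 239.23638678 357.66617505] [3.14133301 0.00368763 0.46190899] [ 3.55687422e-01  3.20729085e-01  1.69558597e+00 -7.18125532e-04
  1.12891702e+00  1.46488256e+00] [-0.71488826 -0.19680203 -0.9354809 ] 6.25
```

View pics/crop3.png

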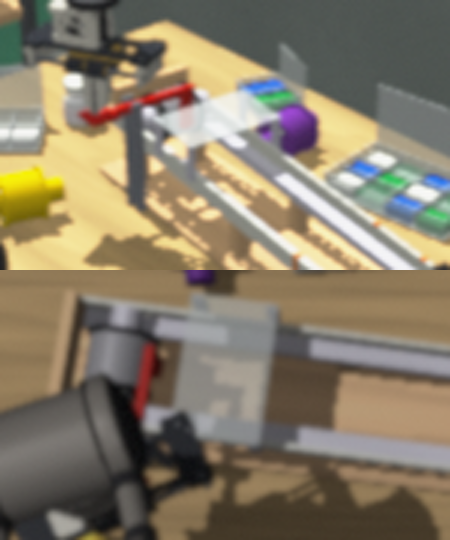

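```bash
python3 -m inch '[[0,0,0.006,0,0],[0,0,0.010,0,0],[0,0,0.014,0,0],[0,0,0.018,0,0],[0,0,0.022,0,0],[0,0,0.025,0,0]]'; python3 -c "
from plant import *
o=get_obs();print(o['time'],o['contact_force'],o['tool_pos'])"
```

```text
time: 6.8
tool_pos: [424.6, 240.0, 334.6]
tcp_rot: [3.141, -0.001, 0.462]
contact_force: [0.4, -0.7, 2.8]
grip_width: 0.6
finger_force: 1.1
6.8 [ 0.4214716  -0.73330843  2.81993455] [424.5924277  240.04415793 334.6016523 ]
```

```bash
python3 -m inch '[[0,0,0.009,0,0],[0,0,0.018,0,0],[0,0,0.025,0,0]]'; python3 -c "
from plant import *
o=get_obs();print(o['time'],o['contact_force'],o['tool_pos'])"
```

```text
time: 7.05
tool_pos: [424.3, 240.4, 309.1]
tcp_rot: [-3.141, -0.0, 0.463]
contact_force: [-5.5, -2.9, 48.3]
grip_width: 0.6
finger_force: 20.5
7.05 [-5.48202182 -2.92792619 48.25375268] [424.28853514 240.37888168 309.07017906]
```

```bash
python3 -m inch '[[0,0,-0.041,0,0],[0.004,0.0358,-0.055,-0.1245,0],[0.0085,0.0771,-0.055,-0.249,0],[0.0131,0.1183,-0.055,-0.3735,0],[0.0177,0.1596,-0.055,-0.498,0],[0.0222,0.2008,-0.055,-0.6225,0],[0.0268,0.2423,-0.055,-0.747,0],[0.0268,0.2423,-0.014,-0.8715,0]]'; python3 - <<'E'
from h import *
t=get_obs()["time"]; c=capture("top"); o=get_obs(); p=np.load("p.npy")
cv2.imwrite("pics/a.png",c["color"][:,:,::-1])
P=o["tool_pos"]-[p[0],p[1],0];a=p[2];print(t,o["time"],"rack tcp",P[0]*np.cos(a)+P[1]*np.sin(a),-P[0]*np.sin(a)+P[1]*np.cos(a),P[2],o["tcp_rot"])
for d in tip_of(c,"spool")[:3]:
    w=ray(c,d["centre"],107)-[p[0],p[1],0]; print(d["conf"],d["centre"],"rack",w[0]*np.cos(a)+w[1]*np.sin(a),-w[0]*np.sin(a)+w[1]*np.cos(a))
x=cv2.resize(c["color"][160:250,195:330],None,fx=4,fy=4,interpolation=cv2.INTER_CUBIC); cv2.imwrite("pics/a_c.png",x[:,:,::-1])
E
```

```text
time: 7.72
tool_pos: [559.7, 32.6, 331.0]
tcp_rot: [3.128, -0.002, 1.285]
contact_force: [1.4, -0.5, -0.3]
grip_width: 0.4
finger_force: 0.0
7.7167 7.7667 rack tcp 0.9458324535323017 11.688804638525502 319.3845106890665 [-3.13777761e+00  2.29657914e-03  1.29344248e+00]
0.86 [259.7, 150.3] rack 169.81749517683733 192.23128161496697
0.7 [219.0, 273.3] rack -256.1852633125536 260.047254237625
0.67 [262.2, 200.1] rack -0.9670306295125197 157.89976189586687
```

View pics/a_c.png

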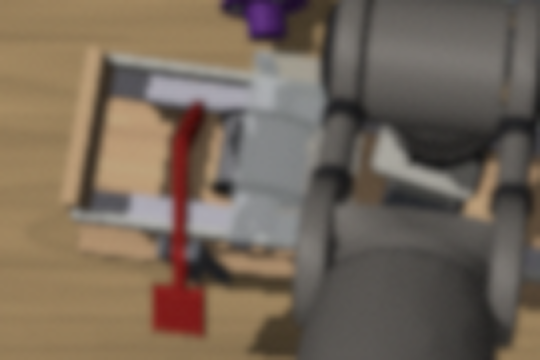

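```bash
python3 -m inch '[[0,0,0.041,-0.1245,0],[0,0,0.0545,-0.135,0]]'; python3 - <<'E'
from h import *
p=np.load("p.npy");a=p[2]; R=lambda w:(w[0]-p[0],w[1]-p[1]); F=lambda w:np.round([R(w)[0]*np.cos(a)+R(w)[1]*np.sin(a),-R(w)[0]*np.sin(a)+R(w)[1]*np.cos(a)],1)
im=[]
for n in ("side","top"):
    t=get_obs()["time"]; c=capture(n)
    cv2.imwrite(f"pics/b_{n}.png",c["color"][:,:,::-1])
    if n=="top":
        for d in tip_of(c,"spool")[:3]: print(t,d["conf"],d["centre"],F(ray(c,d["centre"],105)))
    x0,y0=(195,160) if n=="top" else (260,140)
    im.append(cv2.resize(c["color"][y0:y0+65,x0:x0+135],None,fx=4,fy=4,interpolation=cv2.INTER_CUBIC))
o=get_obs(); print(o["time"],F(o["tool_pos"]),o["tool_pos"],o["tcp_rot"],o["contact_force"])
cv2.imwrite("pics/b_c.png",np.vstack(im)[:,:,::-1])
E
```

```text
time: 7.98
tool_pos: [554.5, 36.8, 267.9]
tcp_rot: [-3.135, 0.0, 1.42]
contact_force: [-1.6, -0.9, -1.2]
grip_width: 0.7
finger_force: 0.0
8.0333 0.8 [258.5, 152.9] [160.7 195.2]
8.0333 0.45 [221.1, 271.2] [-248.8  254.9]
8.0333 0.16 [156.7, 239.6] [-174.5  480.8]
8.1333 [-1.6 16.9] [555.35911237  37.20068544 270.94566505] [-3.13804670e+00  7.27167414e-05  1.41528901e+00] [0.65611809 0.27516806 0.49208593]
```

View pics/b_c.png

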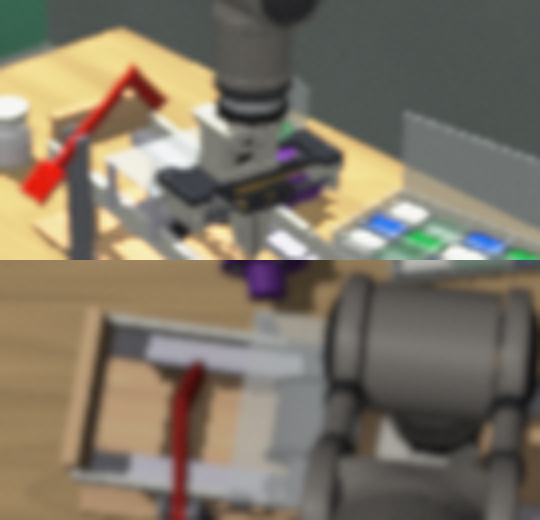

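```bash
python3 -m inch '[[-0.0025,0.0002,0.0002,-0.007,0],[-0.0075,0.0008,0.0006,-0.014,0],[-0.0155,0.0015,0.0013,-0.021,0],[-0.026,0.0022,0.0023,-0.028,0],[-0.037,0.003,0.0033,-0.035,0],[-0.048,0.0037,0.0043,-0.042,0],[-0.059,0.0045,0.0054,-0.048,0],[-0.07,0.0054,0.0065,-0.054,0]]'; cat > st.py <<'E'
from h import *
p=np.load("p.npy");a=p[2]; R=lambda w:(w[0]-p[0],w[1]-p[1]); F=lambda w:np.round([R(w)[0]*np.cos(a)+R(w)[1]*np.sin(a),-R(w)[0]*np.sin(a)+R(w)[1]*np.cos(a)],1)
o=get_obs(); q=F(o["tool_pos"]); print(o["time"],"F",q,"G",q[1]+45.5,"z",o["tool_pos"][2],o["tcp_rot"],"f",o["contact_force"],"m",o["moment"],"dq",o["dq"].round(3))
E
python3 st.py
```

```text
time: 8.8
tool_pos: [550.5, -34.8, 266.4]
tcp_rot: [3.14, 0.0, 1.471]
contact_force: [0.0, -0.1, 1.2]
grip_width: 0.5
finger_force: 0.0
8.8 F [  0.8 -55.2] G -9.700000000000003 z 266.445243656828 [3.13977515e+00 4.40937614e-04 1.47067508e+00] f [ 0.01389438 -0.14886058  1.18208022] m [ 0.01918677 -0.01412107 -0.01959766] dq [-0.24   0.014  0.017  0.003 -0.034 -0.31 ]
```

```bash
python3 -m inch '[[-0.011,0,0.0007,0,0],[-0.0218,0,0.0014,0,0],[-0.0322,0,0.002,0,0],[-0.0422,0,0.0026,0,0],[-0.0518,0,0.0032,0,0],[-0.061,0,0.0038,0,0],[-0.0698,0,0.0043,0,0],[-0.0782,0,0.0048,0,0]]'; python3 st.py
```

```text
time: 9.47
tool_pos: [542.6, -112.3, 260.6]
tcp_rot: [-3.142, 0.0, 1.471]
contact_force: [-0.8, -0.0, -0.7]
grip_width: 0.3
finger_force: 0.0
9.4667 F [   0.8 -133.1] G -87.6 z 260.604919363372 [-3.14159173e+00  7.87209865e-05  1.47067551e+00] f [-0.83268983 -0.026067   -0.71638207] m [-0.00359629 -0.0724395   0.00264102] dq [-0.174  0.021 -0.023  0.003 -0.001 -0.176]
```

```bash
python3 -m inch '[[-0.008,0,0.0005,0,0],[-0.0156,0,0.001,0,0],[-0.0228,0,0.0014,0,0],[-0.0296,0,0.0018,0,0],[-0.036,0,0.0022,0,0],[-0.042,0,0.0026,0,0],[-0.0476,0,0.003,0,0],[-0.0528,0,0.0033,0,0]]'; python3 st.py
```

```text
time: 10.13
tool_pos: [537.4, -164.5, 257.3]
tcp_rot: [3.142, 0.0, 1.471]
contact_force: [1.0, 0.8, -0.6]
grip_width: 0.5
finger_force: 0.0
10.1333 F [   0.9 -185.6] G -140.1 z 257.3205484203195 [3.14154994e+00 6.42500968e-05 1.47072405e+00] f [ 0.97875098  0.82503335 -0.56751794] m [ 0.00734601 -0.09784436 -0.00528109] dq [-0.103  0.022 -0.031  0.001  0.009 -0.104]
```

```bash
python3 -m inch '[[-0.005,0,0.0003,0,0],[-0.01,0,0.0006,0,0],[-0.015,0,0.0009,0,0],[-0.02,0,0.0012,0,0],[-0.0248,0,0.0015,0,0],[-0.0293,0,0.0018,0,0],[-0.0335,0,0.0021,0,0],[-0.0374,0,0.0023,0,0]]'; python3 st.py
```

```text
time: 10.8
tool_pos: [533.6, -201.6, 255.0]
tcp_rot: [-3.142, 0.0, 1.471]
contact_force: [0.5, 0.2, -0.3]
grip_width: 0.2
finger_force: 0.1
10.8 F [   0.9 -222.9] G -177.4 z 255.01130986426656 [-3.14157970e+00  8.73049421e-05  1.47061113e+00] f [ 0.48141903  0.1554213  -0.31095151] m [-0.06786641 -0.1078211   0.0336828 ] dq [-0.073  0.02  -0.031  0.002  0.013 -0.075]
```

```bash
python3 -m inch '[[-0.0036,0,0.0002,0,0],[-0.0069,0,0.0004,0,0],[-0.0099,0,0.0006,0,0],[-0.0126,0,0.0008,0,0],[-0.015,0,0.0009,0,0],[-0.0171,0,0.0011,0,0],[-0.0189,0,0.0012,0,0],[-0.0204,0,0.0013,0,0]]'; python3 -m inch '[[-0.0012,0,0,0,0],[-0.0021,0,0.0001,0,0],[-0.0028,0,0.0001,0,0],[-0.0033,0,0.0001,0,0],[-0.0036,0,0.0001,0,0],[-0.0038,0,0.0001,0,0],[-0.0039,0,0.0001,0,0],[-0.004,0,0.0001,0,0]]';python3 st.py
```

```text
time: 11.47
tool_pos: [531.6, -221.6, 253.8]
tcp_rot: [3.142, 0.0, 1.471]
contact_force: [-0.2, -0.3, -0.4]
grip_width: 0.4
finger_force: 0.0
time: 12.13
tool_pos: [531.3, -225.4, 253.7]
tcp_rot: [3.142, 0.0, 1.471]
contact_force: [-0.5, -0.4, 0.3]
grip_width: 0.2
finger_force: 0.0
12.1333 F [   1.  -246.8] G -201.3 z 253.67998928328285 [3.14157859e+00 2.56314265e-05 1.47079769e+00] f [-0.47732672 -0.39516877  0.33579299] m [-0.03230666 -0.03456349  0.01062299] dq [-0.002  0.001  0.001  0.    -0.001 -0.001]
```

Standing; look while holding to check the spool really rests on the fingers.

```bash
python3 - <<'E'
from st import *
c=capture("side"); t=capture("top")
for n,q in (("side",c),("top",t)):
    for d in tip_of(q,"spool")[:3]: print(n,round(d["conf"],2),d["centre"],F(ray(q,d["centre"],84)))
x=cv2.resize(c["color"][150:280,290:430],None,fx=4,fy=4,interpolation=cv2.INTER_CUBIC)
cv2.imwrite("pics/c_c.png",x[:,:,::-1])
print("proj", (proj(c,r2w(p,(0,-201,84.3)))[0]-[290,150])*4)
E
```

```text
12.1333 F [   1.  -246.8] G -201.3 z 253.67998928328285 [3.14157859e+00 2.56314265e-05 1.47079769e+00] f [-0.47732672 -0.39516877  0.33579299] m [-0.03230666 -0.03456349  0.01062299] dq [-0.002  0.001  0.001  0.    -0.001 -0.001]
side 0.77 [242.5, 199.8] [-257.4  244.9]
side 0.68 [261.9, 176.5] [-80.6 385.6]
side 0.62 [330.5, 181.0] [151.9 163.2]
top 0.84 [220.1, 270.7] [-247.7  263.2]
top 0.82 [256.8, 149.6] [178.6 206.7]
top 0.49 [371.0, 215.5] [  -2.9 -210.9]
proj [264.41363384 308.0257386 ]
```

View pics/c_c.png

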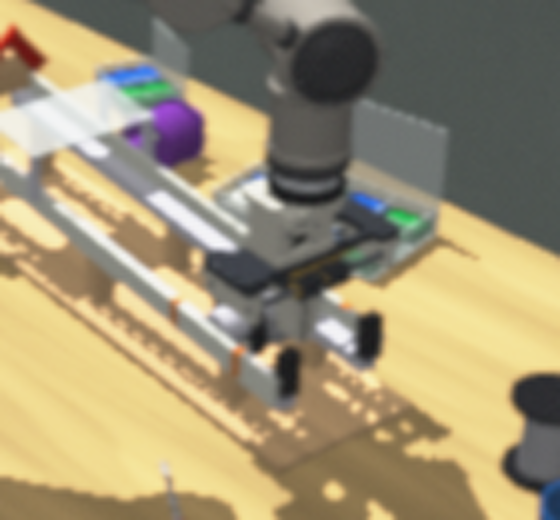

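```bash
for i in 1 2 3; do python3 -m inch '[[0,0,0,0,0],[0,0,0,0,0],[0,0,0,0,0],[0,0,0,0,0],[0,0,0,0,0],[0,0,0,0,0],[0,0,0,0,0],[0,0,0,0,0]]' >/dev/null; done; python3 -m inch '[[0,0,0,0,0],[0,0,0,0,0],[0,0,0,0,0]]'; python3 st.py
```

```text
time: 14.58
tool_pos: [531.3, -225.5, 253.7]
tcp_rot: [3.142, 0.0, 1.471]
contact_force: [0.8, -0.1, -1.1]
grip_width: -0.0
finger_force: 0.1
14.5833 F [   1.  -246.8] G -201.3 z 253.6836023353094 [3.14154761e+00 8.95683134e-05 1.47072449e+00] f [ 0.76048429 -0.07182255 -1.11249733] m [-0.03098953 -0.03653103 -0.02198298] dq [-0.001  0.001  0.001 -0.001  0.002 -0.001]
```

```bash
python3 -m inch '[[-0.0005,0,0,0,0],[-0.0015,0,0.0001,0,0],[-0.003,0,0.0002,0,0],[-0.005,0,0.0003,0,0],[-0.0075,0,0.0005,0,0],[-0.01,0,0.0006,0,0],[-0.0125,0,0.0008,0,0],[-0.015,0,0.0009,0,0]]' | tail -3
python3 -m inch '[[-0.0025,0,0.0002,0,0],[-0.005,0,0.0003,0,0],[-0.0075,0,0.0005,0,0],[-0.01,0,0.0006,0,0],[-0.0125,0,0.0008,0,0],[-0.015,0,0.0009,0,0],[-0.0175,0,0.0011,0,0],[-0.02,0,0.0012,0,0]]' | tail -3
python3 -m inch '[[-0.0025,0,0.0002,0,0],[-0.005,0,0.0003,0,0],[-0.0075,0,0.0005,0,0],[-0.0098,0,0.0006,0,0],[-0.0119,0,0.0007,0,0],[-0.0138,0,0.0008,0,0],[-0.0155,0,0.0009,0,0],[-0.017,0,0.001,0,0]]' | tail -3
python3 st.py
```

```text
contact_force: [0.0, -0.4, 0.9]
grip_width: 0.5
finger_force: 0.0
contact_force: [0.2, -0.1, -0.7]
grip_width: 0.2
finger_force: 0.0
contact_force: [0.4, -0.0, 0.6]
grip_width: 0.7
finger_force: 0.0
16.5833 F [   1. -299.] G -253.5 z 250.57084692164221 [3.14153490e+00 1.12471300e-04 1.47074586e+00] f [ 0.38011596 -0.00059898  0.55457509] m [ 0.03470754 -0.1217334   0.01948739] dq [-0.025  0.012 -0.019  0.001  0.008 -0.026]
```

```bash
for i in 1 2 3; do python3 -m inch '[[-0.0015,0,0.0001,0,0],[-0.003,0,0.0002,0,0],[-0.0045,0,0.0003,0,0],[-0.006,0,0.0004,0,0],[-0.0075,0,0.0005,0,0],[-0.009,0,0.0006,0,0],[-0.0105,0,0.0006,0,0],[-0.012,0,0.0007,0,0]]' | grep force; done
python3 -m inch '[[-0.0015,0,0,0,0],[-0.003,0,0,0,0],[-0.0045,0,0,0,0],[-0.006,0,0,0,0]]' >/dev/null; python3 st.py; python3 - <<'E'
from st import *
c=capture("side"); t=capture("top")
for d in tip_of(t,"spool")[:3]: print(round(d["conf"],2),d["centre"],F(ray(t,d["centre"],80)))
x=cv2.resize(c["color"][150:280,290:430],None,fx=4,fy=4,interpolation=cv2.INTER_CUBIC)
cv2.imwrite("pics/d_c.png",x[:,:,::-1])
E
```

```text
contact_force: [0.2, 0.3, 0.3]
finger_force: 0.1
contact_force: [-0.1, -0.1, 0.3]
finger_force: 0.0
contact_force: [-0.1, -0.4, -0.0]
finger_force: 0.0
18.9167 F [   1.1 -341. ] G -295.5 z 248.4712153926164 [3.14159097e+00 7.14744960e-05 1.47079060e+00] f [-0.02706206 -0.39551916 -0.18767364] m [ 0.03467513 -0.08103516  0.00599183] dq [-0.022  0.013 -0.026  0.001  0.012 -0.025]
18.9167 F [   1.1 -341. ] G -295.5 z 248.4712153926164 [3.14159097e+00 7.14744960e-05 1.47079060e+00] f [-0.02706206 -0.39551916 -0.18767364] m [ 0.03467513 -0.08103516  0.00599183] dq [-0.022  0.013 -0.026  0.001  0.012 -0.025]
0.82 [388.2, 217.2] [  -0.6 -270.2]
0.62 [257.4, 152.5] [169.7 203.7]
```

View pics/d_c.png

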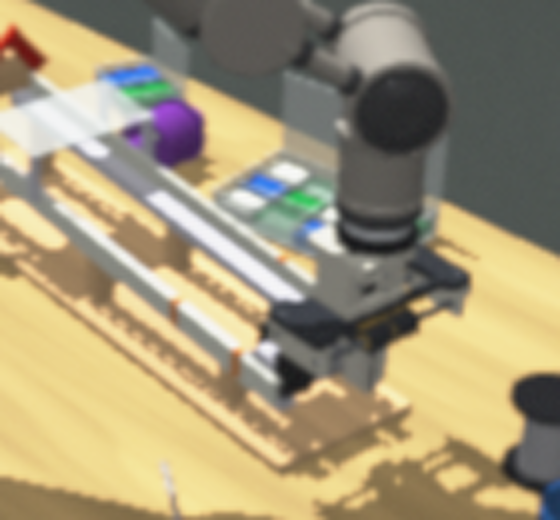

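```bash
python3 -m inch '[[-0.004,0,-0.005,0,0],[-0.004,0,-0.02,0,0],[-0.004,0,-0.045,0,0],[-0.004,0,-0.075,0,0],[-0.004,0,-0.105,0,0],[-0.004,0,-0.135,0,0],[-0.004,0,-0.15,0,0],[-0.004,0,-0.15,0,0]]'
python3 - <<'E'
from st import *
t=capture("top")
for d in tip_of(t,"spool")[:3]: print(round(d["conf"],2),d["centre"],F(ray(t,d["centre"],80)))
print(get_obs()["time"]); print(close_job())
E
```

```text
time: 19.73
tool_pos: [521.8, -323.3, 403.5]
tcp_rot: [3.134, 0.005, 1.471]
contact_force: [0.7, -0.3, -0.1]
grip_width: 0.5
finger_force: 0.0
19.7333 F [   1.4 -345.1] G -299.6 z 403.534189684804 [3.13436894 0.0048161  1.4708263 ] f [ 0.66763393 -0.28358526 -0.06683924] m [-0.02670261 -0.07003399 -0.02776611] dq [-0.001  0.045  0.082 -0.001 -0.06   0.   ]
0.91 [221.6, 269.9] [-244.5  259.6]
0.81 [257.9, 151.3] [174.2 202.6]
0.77 [390.7, 216.8] [   1.8 -278.6]
19.8333
the job is handed in; nothing more can be done
None
```

The job is handed in at about 20 s of the 45 s allowed: the gate is open, the spool stood about 2.4 s between the marks and now rests at the end hooks. The wrist force was too noisy to confirm the moment of contact; that it was gentle rests on the planned finger speeds.

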